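Gauge the air gap beside the cup warmer

TASK

Push the grey capsule drawer unit sideways across the slab until its side rests squarely against both rubber bumpers on the cup warmer. Then take the steel taper gauge out of the bamboo block by its handle and slide its blade straight down into the air gap between the unit and the warmer, about midway between the two bumpers, until it just drags snugly on both sides, without jamming it in or wedging the unit off the bumpers. Finish still holding the gauge upright at that depth in the gripper, so that the gap can be read, and leave the cups and the other things standing where they are.

Things in the scene. Friction and masses are not known exactly. Their poses are not given: they have to be found in the camera images.
- warmer: Cup warmer, fixed: steel box 280 (x) x 220 (y) x 85 mm high, sides upright. Origin: centre of its underside, on the slab; x away from the robot, y to its left. The louvred face at y = -110 mm, with the two bumpers, looks to the drawer unit. A rail 29 mm high edges its top, from 50 mm behind that face on; two glass cups stand on it.
- gap_side (a point): Middle of the top edge of the warmer's louvred face, 85 mm above the slab, midway between the bumpers; axes as warmer. The drawer unit's top is level with it.
- bumper_near (a point): Centre of the end face of the rubber bumper nearer to the robot: a fixed 18 mm cylinder standing out of the louvred face along the warmer's -y, 75 mm from the middle of the face, 50 mm above the slab. Both bumpers stand out equally, 7 to 10 mm: that is the width of the air gap once the unit rests on them. Axes as warmer.
- bumper_far (a point): The same on the bumper farther from the robot, 150 mm beyond the near one along the warmer's x.
- drawer_unit: Capsule drawer unit, loose: grey plastic box 200 (x) x 150 (y) x 85 mm high, 1.2 to 1.8 kg, 6 to 13 N to slide. Origin: centre of its underside. Its side y = +75 mm goes against the bumpers: push on the middle of the other side (y = -75 mm). It starts some 30 to 115 mm short, up to 0.12 rad askew. The drawer front faces -x, open up to 20 mm, with a 14 mm lip.
- gauge: Taper gauge, 90 g: wedge blade 80 mm long, 18 mm wide (x), thickness (y) growing evenly from 2 mm at the tip to 12 mm at the root, both faces sloping alike; then a collar 34 (x) x 22 (y) x 6 mm and a black handle 24 (x) x 16 (y) x 60 mm. Origin: centre of the tip; z up to the handle (root at 80, handle 86 to 146 mm). It starts upright, tip 12 mm above the slab, collar on the block's top.
- gauge_grip (a point): Centre of the gauge's handle, on its axis, 118 mm above the tip; axes as gauge. Grip it across its 16 mm thickness (y), fingers pointing down.
- block: Bamboo utensil block, fixed: 70 (x) x 130 (y) x 92 mm high, with three upright slots of 24 (x) x 16 (y) mm right through it at y = -40, 0 and +40 mm. Origin: centre of its underside. The gauge stands in the middle slot with its y along the block's y; the others are empty.
- cup_a: Clear glass cappuccino cup with a handle, 82 mm across, 72 mm high, standing on the warmer's top nearer to the robot: leave it. Origin: centre of its underside.
- cup_b: The same, standing farther from the robot on the warmer: leave it.
- knock_tube: Stainless steel knock tube with a rubber bar across its mouth, 110 mm diameter, 150 mm high, on the slab beyond the drawer unit: leave it. Origin: centre of its underside.
- pitcher: Steel milk pitcher, 92 mm across plus handle, 100 mm high, beyond the warmer and unit: leave it. Origin: centre of its underside.
- tamper: Steel coffee tamper standing on its 58 mm base, 90 mm high, in front, between the unit and the block: leave it. Origin: centre of its underside.
- stirrer_cup: Bamboo cup of wooden stirrers, 68 mm across, 100 mm high (stirrers to 160 mm), beyond the block: leave it. Origin: centre of its underside.
- sugar_bowl: Lidded white sugar bowl, 88 mm across, 78 mm high, in front of the block: leave it. Origin: centre of its underside.
Mind the look-alikes: they are no part of the job. What is shaped like the gauge but white is not meant.

How it is judged (in metres and radians):
On the way, in this order (a step that is already met when the one before it is completed fails the run):
1. the drawer unit stands against both bumpers, while the gauge is still in the block (y of each of bumper_near, bumper_far in the frame of drawer_unit below 0.077 m and x of bumper_near in the frame of drawer_unit above -0.1 m and x of bumper_far in the frame of drawer_unit below 0.1 m and distance of gauge from where it was at the start of the episode below 0.05 m), for 0.2 s.
2. the gauge is lifted clear of the block in the gripper (height (world z) of gauge above 0.094 m and contact force between the fingers and gauge above 1 N), for 0.1 s.
At the end, for the whole second after the job is handed in: Gauge held still in the gripper in the gap, tip 25 mm or more below the top edges, within 45 mm of midway between the bumpers, upright and square within 7 degrees, pressing with 0.4 to 20 N on both warmer and unit; the unit within 2 mm of both bumpers; all else in place (y of each of bumper_near, bumper_far in the frame of drawer_unit below 0.077 m and x of bumper_near in the frame of drawer_unit above -0.1 m and x of bumper_far in the frame of drawer_unit below 0.1 m and contact force between gauge and drawer_unit between 0.4 and 20 N and contact force between gauge and warmer between 0.4 and 20 N and z of gauge in the frame of gap_side below -0.025 m and x of gauge in the frame of warmer between -0.045 and 0.045 m and angle between gauge's own z axis and vertical below 0.12 rad and angle between the y axis of gauge and the y axis of warmer, either way round below 0.12 rad and contact force between the fingers and gauge above 1 N and linear speed of each of gauge, drawer_unit below 0.02 m/s); the arm keeps its last pose, push and grip.
It fails at once if a cup or another bystander is shifted more than 25 mm or knocked over (distance of any of cup_a, cup_b, knock_tube, pitcher, tamper, stirrer_cup, sugar_bowl from where it was at the start of the episode above 0.025 m or angle between any of cup_a, cup_b, knock_tube, pitcher, tamper, stirrer_cup, sugar_bowl's own z axis and vertical above 0.35 rad).
It fails at once if the drawer unit is tipped up (angle between drawer_unit's own z axis and vertical above 0.2 rad).
It also fails if it takes over 72 s, if anything falls off the work surface, if the arm or the gripper's body presses on something with over 40 N, if the wrist force passes 120 N, or if a joint passes its speed limit or range.

ROBOT

A 7-joint arm with a two-finger parallel gripper is mounted at the origin on the work surface. World frame = base frame: x ahead of the robot, y to its left, z up, the work surface at z = 0. Lengths are in mm, angles in rad, forces in N, time in s.
With the tool pointing down it reaches from about 425 to 950 mm from the base axis. Payload 4.7 kg.
Tool frame: the origin (TCP) lies midway between the tips of the shut fingers; the grasp point (between the pads) lies 19 mm behind it (robot.grip_depth is the z of the grasp point in the tool frame, in mm); z points along the fingers, y is the line along which they close (so a half turn about z gives the same grasp; the last joint's range is limited). The gripper opens to 87 mm and grips with 3 to 60 N. Pads are 19 mm wide; open, the fingers measure 117 mm over their backs; the gripper's body (75 mm by 190 mm) begins 51 mm behind the grasp point.
Start: joints at [1.226, 0.469, -0.049, 1.532, 0.024, 1.141, -0.082], TCP at [209.687, -641.624, 222.573] pointing down, gripper open.
Joint ranges: [-2.59, 2.59], [-0.33, 1.99], [-1.39, 1.29], [0.1, 2.45], [-1.04, 4.18], [0.21, 1.99], [-2.66, 2.66]. Speed limits (rad/s): [2.57, 2.57, 3.14, 3.14, 3.14, 3.14, 3.14].

INTERFACE

Orientations are given as a unit quaternion [x, y, z, w].
In Python, from bench import robot, viewer, order gives the robot as it stands. The module is installed in compiled form; this text tells all that it offers.
- The arm moves only by the tool step_arm, never from a script. Its argument "targets" is a list of rows, each a list of 3 entries, a list of its own where there are three numbers: the shift along the world's x, y, z in m, then the turn, a rotation vector about the world's x, y, z in degrees, then the finger opening in m, from 0 to 0.087. In form: [[[tx, ty, tz], [wx, wy, wz], claw], ...]. A call has 1 to 10 rows; each row shifts and turns the commanded pose from where the row before left it; what a row does not reach is not made up. A row lasts 1/12 s, in which the tool goes at most 41.7 mm and 7.16 degrees, less where a joint would pass 70% of its speed; a pose out of reach is approached as far as the arm can. A call with a gripper value outside its range is refused whole. The fingers move at their own pace and stop on an object; "newtons" is the grip in N (left out, the last holds). Time passes only in rows, so rows that do not move let the fingers close. It gives the time, the measured TCP pose, the force, the opening and the grip force at its end, in the units of the state.
- robot.sense(): the state, without advancing time (a new reading comes with each control period).
- viewer.read_camera(name): name is "scene" or "top"; returns (picture, depth): 480x640x3 uint8, red, green, blue; 480x640 float32, mm along the optical axis (not along the pixel's ray), 0 where there is no reading.
- viewer.calibration(name): a dict with "K" (3x3 intrinsics, pixels), "rvec" (rotation vector, rad) and "tvec" (3), from world to camera coordinates, as OpenCV has them. Camera axes: x right, y down, z forward; pixel columns grow to the right and rows downward; lengths in mm; the calibration is good to about 2 mm. A picture is of the moment at which its call begins. calibration takes no time and is no camera call.
- order.finish_job(): hands the job in; it is judged then, once.
The state is a dict: "t": time; "q": joint angles; "qd": joint speeds; "tau": joint torques, N m; "position": TCP position; "tcp_rot": TCP orientation; "wrist_force": force on the tool from outside, world axes, zero at the start; "moment": the same for the moment, N m; "opening": finger opening in mm; "grasp_force": force on a finger pad.
Only numpy, scipy, OpenCV 4.12 (cv2) and the standard library are available. Lean on these libraries where they do the work, as an engineer would, in place of code of your own. Each camera call takes 0.05 s, during which the arm holds its last target. There are 200 camera calls.

## Working session

There is one attempt and no reset: what is moved stays moved. The work goes in short steps, Python scripts to look and compute and a tool call to move; the robot and the scene stay as the last step left them, time stands still between calls to the robot, and variables do not carry over. Pictures are saved under pics/ and viewed, at most 10 in all, crops included, and the job is handed in when it is done.

Besides the shell and the picture viewer there is one more tool, called after "Request:" as name(argument=value, ...) on one line, values as JSON. step_arm: Moves the arm, as the interface text tells. Its arguments: {"type":"object","properties":{"targets":{"type":"array","items":{"type":"array"}},"newtons":{"type":"number"}},"required":["targets"]}

```bash
mkdir -p pics
cat > h.py <<'E'
import numpy as np, cv2
from bench import robot, viewer, order
def cam(n):
    c=viewer.calibration(n); R=cv2.Rodrigues(np.array(c["rvec"],float))[0]
    return np.array(c["K"],float),R,np.array(c["tvec"],float).ravel()
def grab(n):
    p,d=viewer.read_camera(n); return p,d
def cloud(n,d):
    K,R,t=cam(n); v,u=np.mgrid[0:480,0:640]
    P=np.stack([(u-K[0,2])/K[0,0]*d,(v-K[1,2])/K[1,1]*d,d],-1)
    W=(P-t)@R; W[d==0]=np.nan; return W
def ray(n,u,v,z):
    K,R,t=cam(n); r=R.T@np.linalg.inv(K)@[u,v,1]; o=-R.T@t
    return o+r*(z-o[2])/r[2]
E
python3 - <<'E'
from h import *
for n in("scene","top"):
    p,d=grab(n); cv2.imwrite(f"pics/{n}0.png",p[:,:,::-1]); np.savez(f"{n}0.npz",p=p,d=d)
    K,R,t=cam(n); print(n,K[0,0],-R.T@t,R[2])
print(robot.sense())
E
```

```text
scene 603.6359858291727 [1231.96931346 -645.49069496  983.7808263 ] [-0.52370231  0.47322495 -0.70837423]
top 469.89893414221604 [ 364.32122426  -45.81839236 1114.19641859] [ 0.18160438 -0.02536353 -0.98304453]
{'t': 0.1, 'q': array([ 1.22613977,  0.46936436, -0.04857262,  1.53358697,  0.02409699,
        1.14096529, -0.0822733 ]), 'qd': array([ 0.0003909 , -0.00052045, -0.0007127 , -0.0034106 , -0.00056743,
        0.00157341, -0.00097486]), 'tau': array([ 5.29245372e-04, -5.09169173e+01, -8.12998787e-02, -2.36828470e+01,
       -6.15561381e-02,  3.44794337e-02,  5.42778196e-05]), 'position': array([ 209.44630177, -641.11964307,  221.59658303]), 'tcp_rot': array([ 9.87559981e-01,  1.57240354e-01, -1.69535290e-04, -8.52627178e-04]), 'wrist_force': array([-0.99918904, -0.98299951, -0.08117694]), 'moment': array([0.01330867, 0.03617855, 0.01756367]), 'grasp_force': 0.0, 'opening': 87.18684185397167}
```

View pics/scene0.png

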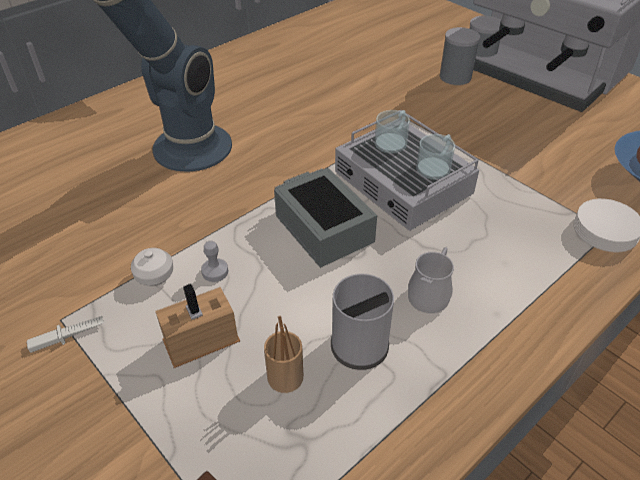

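View pics/top0.png

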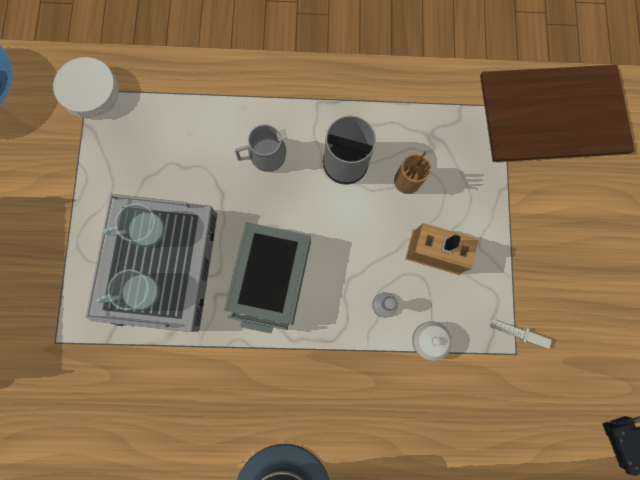

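Top view: the unit is at (268,275), the warmer at (155,262), and the block with the black-handled gauge at (445,248). Gauge candidates: the black-handled one upright in the block (452,243), and a white one lying at (522,333). The steel and black one in the block is the one meant.

Run:
```python
from h import *
s=np.load("top0.npz"); p,d=s["p"],s["d"]; W=cloud("top",d); z=W[...,2]
print("slab z",np.nanmedian(z[300:340,310:360]),"table",np.nanmedian(z[400:440,100:200]))
z0=np.nanmedian(z[300:340,310:360])
def rect(name,u0,u1,v0,v1,lo,hi):
    m=np.zeros(z.shape,np.uint8); m[v0:v1,u0:u1]=((z>z0+lo)&(z<z0+hi))[v0:v1,u0:u1]
    n,l,st,_=cv2.connectedComponentsWithStats(m); k=1+np.argmax(st[1:,4]); q=W[l==k]
    r=cv2.minAreaRect(q[:,:2].astype(np.float32)); print(name,len(q),r,"z",np.median(q[:,2])); print(cv2.boxPoints(r).round(1).tolist()); return q
u=rect("unit",215,320,215,340,75,95)
w=rect("warmer",80,225,190,340,75,95)
b=rect("block",395,490,215,285,82,100)
g=rect("handle",395,490,215,285,115,175); print(g[:,2].max())
# other things heights: centre by cloud
for n,(a,c,e,f) in dict(tube=(315,380,110,190),pitch=(235,290,120,175),stir=(390,435,145,200),tamper=(365,405,285,320),sugar=(405,455,315,365)).items():
    q=W[e:f,a:c].reshape(-1,3); q=q[q[:,2]>z0+20]; print(n,q.min(0).round(),q.max(0).round())
q=W[185:340,80:225].reshape(-1,3);q=q[q[:,2]>z0+140];print("cups top",q.min(0),q.max(0))
x=cv2.resize(p[200:300,380:510],None,fx=5,fy=5,interpolation=2)
t=np.load("scene0.npz")["p"]; y=cv2.resize(t[270:370,10:250],(800,333),interpolation=2)
cv2.imwrite("pics/crop.png",np.vstack([y[:,:,::-1],np.pad(cv2.resize(x,(346,266)),((0,0),(0,454),(0,0)))[:,:,::-1]]))
```

```text
slab z 0.4390901645289764 table 0.11906885420555803
unit 6219 ((480.8520202636719, 48.23337173461914), (150.26385498046875, 200.46726989746094), 79.98407745361328) z 85.41033656015412
[[369.1000061035156, -8.300000190734863], [566.5, -43.20000076293945], [592.5999755859375, 104.80000305175781], [395.20001220703125, 139.6999969482422]]
warmer 9048 ((496.33984375, 303.0274353027344), (221.433837890625, 280.0576477050781), 85.301025390625) z 85.6365499680813
[[347.70001220703125, 204.1999969482422], [626.7999877929688, 181.1999969482422], [645.0, 401.8999938964844], [365.8999938964844, 424.79998779296875]]
block 1562 ((550.9823608398438, -346.5279846191406), (131.24525451660156, 71.7981948852539), 74.92877197265625) z 92.00863846499527
[[499.29998779296875, -400.6000061035156], [568.5999755859375, -419.20001220703125], [602.7000122070312, -292.5], [533.4000244140625, -273.79998779296875]]
handle 159 ((550.7904663085938, -345.8841857910156), (16.5030574798584, 24.909454345703125), 75.09040832519531) z 154.42553932106017
[[536.5999755859375, -350.70001220703125], [560.7000122070312, -357.1000061035156], [564.9000244140625, -341.1000061035156], [540.9000244140625, -334.70001220703125]]
161.60291076349696
tube [ 714. -177.   21.] [826. -68. 157.]
pitch [735.  20.  21.] [827. 139. 107.]
stir [ 693. -310.   20.] [ 761. -243.  161.]
tamper [ 396. -244.   20.] [ 447. -197.   92.]
sugar [ 299. -367.   21.] [ 385. -281.   82.]
cups top [389.53682097 278.10654557 140.45374687] [608.22828463 389.4896435  163.16442686]
```

View pics/crop.png

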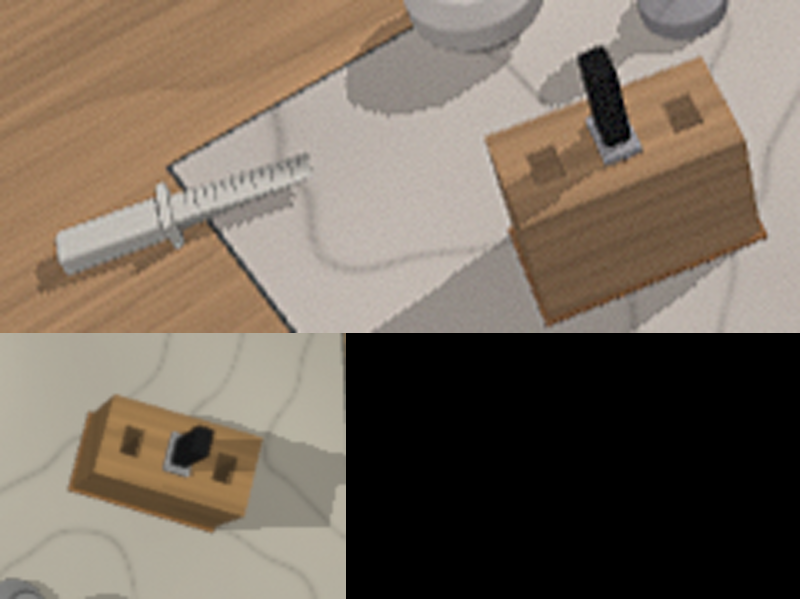

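The crop confirms it: the black-handled gauge with a steel collar stands in the block's middle slot. The white ruled one lying at its left is the look-alike.

I'll push with open fingers, their line parallel to the warmer's face, so the unit squares up as it moves.

Request:
step_arm(targets=[[[0.0175,0.037,0],[0,0,4.5],0.087],[[0.0175,0.037,0],[0,0,4.5],0.087],[[0.0175,0.037,0],[0,0,4.5],0.087],[[0.0175,0.037,0],[0,0,4.5],0.087],[[0.0175,0.037,0],[0,0,4.5],0.087],[[0.0175,0.037,0],[0,0,4.5],0.087],[[0.0175,0.037,0],[0,0,4.5],0.087],[[0.0175,0.037,0],[0,0,4.5],0.087],[[0.0175,0.037,0],[0,0,4.5],0.087],[[0.0175,0.037,0],[0,0,4.5],0.087]])

```text
t: 0.93
position: [384.8, -269.6, 222.4]
tcp_rot: [0.851, 0.525, -0.0, -0.0]
wrist_force: [1.3, -0.5, 0.9]
opening: 86.5
grasp_force: 0.0
```

Request:
step_arm(targets=[[[0.0175,0.037,0],[0,0,4.5],0.087],[[0.0175,0.037,0],[0,0,4.5],0.087],[[0.0175,0.037,0],[0,0,4.5],0.087],[[0.0175,0.037,0],[0,0,4.5],0.087],[[0.0175,0.037,0],[0,0,4.2],0.087],[[0,0,0],[0,0,0],0.087],[[0,0,0],[0,0,0],0.087]])

```text
t: 1.52
position: [472.6, -84.0, 222.4]
tcp_rot: [0.734, 0.68, 0.0, -0.0]
wrist_force: [-0.2, -1.3, -0.7]
opening: 86.5
grasp_force: 0.0
```

Request:
step_arm(targets=[[[0,0,-0.038],[0,0,0],0.087],[[0,0,-0.038],[0,0,0],0.087],[[0,0,-0.038],[0,0,0],0.087],[[0,0,-0.038],[0,0,0],0.087],[[0,0,-0.038],[0,0,0],0.087],[[0,0,0],[0,0,0],0.087],[[0.0005,0.006,0],[0,0,0],0.087],[[0.0005,0.006,0],[0,0,0],0.087],[[0.0005,0.006,0],[0,0,0],0.087],[[0.0005,0.006,0],[0,0,0],0.087]])

```text
t: 2.35
position: [476.0, -62.1, 34.9]
tcp_rot: [0.736, 0.677, 0.001, 0.002]
wrist_force: [0.4, -0.3, 0.8]
opening: 86.9
grasp_force: 0.0
```

Request:
step_arm(targets=[[[0.0005,0.006,0],[0,0,0],0.087],[[0.0005,0.006,0],[0,0,0],0.087],[[0.0005,0.006,0],[0,0,0],0.087],[[0.0005,0.006,0],[0,0,0],0.087],[[0.0005,0.006,0],[0,0,0],0.087],[[0.0005,0.006,0],[0,0,0],0.087]])

```text
t: 2.85
position: [479.1, -29.6, 33.3]
tcp_rot: [0.737, 0.676, 0.0, 0.002]
wrist_force: [3.2, -7.5, 1.4]
opening: 86.9
grasp_force: 4.0
```

Request:
step_arm(targets=[[[0.0003,0.004,0],[0,0,0],0.087],[[0.0003,0.004,0],[0,0,0],0.087],[[0.0003,0.004,0],[0,0,0],0.087],[[0.0003,0.004,0],[0,0,0],0.087],[[0.0003,0.004,0],[0,0,0],0.087],[[0.0003,0.004,0],[0,0,0],0.087],[[0.0003,0.004,0],[0,0,0],0.087],[[0.0003,0.004,0],[0,0,0],0.087]])

```text
t: 3.52
position: [479.8, 0.3, 33.2]
tcp_rot: [0.737, 0.676, -0.003, 0.002]
wrist_force: [-1.2, -14.0, 8.2]
opening: 86.7
grasp_force: 6.6
```

Request:
step_arm(targets=[[[0.0002,0.002,0],[0,0,0],0.087],[[0.0002,0.002,0],[0,0,0],0.087],[[0.0002,0.002,0],[0,0,0],0.087],[[0.0002,0.002,0],[0,0,0],0.087],[[0,0,0],[0,0,0],0.087]])

```text
t: 3.93
position: [480.4, 8.7, 33.1]
tcp_rot: [0.737, 0.676, -0.003, 0.002]
wrist_force: [-1.0, -12.4, 6.3]
opening: 87.1
grasp_force: 5.8
```

Request:
step_arm(targets=[[[0.0002,0.002,0],[0,0,0],0.087],[[0.0002,0.002,0],[0,0,0],0.087],[[0.0002,0.002,0],[0,0,0],0.087],[[0.0002,0.002,0],[0,0,0],0.087],[[0,0,0],[0,0,0],0.087]])

```text
t: 4.35
position: [481.2, 16.5, 33.1]
tcp_rot: [0.737, 0.676, -0.003, 0.002]
wrist_force: [-1.1, -11.5, 7.8]
opening: 86.9
grasp_force: 6.0
```

Request:
step_arm(targets=[[[0.0001,0.001,0],[0,0,0],0.087],[[0.0001,0.001,0],[0,0,0],0.087],[[0.0001,0.001,0],[0,0,0],0.087],[[0,0,0],[0,0,0],0.087]])

```text
t: 4.68
position: [481.3, 19.0, 33.1]
tcp_rot: [0.737, 0.676, -0.003, 0.002]
wrist_force: [-0.9, -13.4, 7.4]
opening: 86.8
grasp_force: 6.5
```

```bash
cat >> h.py <<'E'
def unit(tag):
    p,d=grab("top"); cv2.imwrite(f"pics/{tag}.png",p[:,:,::-1]); W=cloud("top",d); z=W[...,2]
    m=((z>75)&(z<95)).astype(np.uint8); m[:,330:]=0;m[:200]=0;m[345:]=0
    x,y=W[...,0],W[...,1]
    c=np.array([496.34,303.03]); X=np.array([.9966,-.0822]); Y=np.array([.0822,.9966])
    q=W[m>0][:,:2]-c; q=np.c_[q@X,q@Y]
    # unit: between
    s=q[(q[:,1]<-113)&(abs(q[:,0])<110)&(q[:,1]>-300)].astype(np.float32)
    r=cv2.minAreaRect(s); print(len(s),r); print(cv2.boxPoints(r).round(1).tolist())
E
python3 -c "
from h import *
unit('t1')"
```

```text
3885 ((-1.9450454711914062, -193.2430419921875), (200.37579345703125, 143.55233764648438), 0.2756229043006897)
[[-102.5, -121.9000015258789], [-101.80000305175781, -265.5], [98.5999984741211, -264.5], [97.9000015258789, -121.0]]
```

Request:
step_arm(targets=[[[0.0001,0.001,0],[0,0,0],0.087],[[0.0001,0.001,0],[0,0,0],0.087],[[0,0,0],[0,0,0],0.087]])

```text
t: 4.98
position: [481.5, 20.9, 33.1]
tcp_rot: [0.737, 0.676, -0.003, 0.002]
wrist_force: [-1.9, -12.4, 8.5]
opening: 86.8
grasp_force: 6.5
```

Request:
step_arm(targets=[[[0.0001,0.001,0],[0,0,0],0.087],[[0,0,0],[0,0,0],0.087]])

```text
t: 5.15
position: [481.6, 21.8, 33.1]
tcp_rot: [0.737, 0.676, -0.003, 0.002]
wrist_force: [-1.5, -13.7, 8.5]
opening: 86.9
grasp_force: 6.7
```

Request:
step_arm(targets=[[[0.0001,0.001,0],[0,0,0],0.087],[[0,0,0],[0,0,0],0.087]])

```text
t: 5.32
position: [481.7, 22.8, 33.1]
tcp_rot: [0.737, 0.676, -0.003, 0.002]
wrist_force: [-1.4, -12.1, 8.4]
opening: 87.0
grasp_force: 6.8
```

Request:
step_arm(targets=[[[0.0001,0.001,0],[0,0,0],0.087],[[0,0,0],[0,0,0],0.087]])

```text
t: 5.48
position: [481.8, 23.8, 33.1]
tcp_rot: [0.737, 0.676, -0.003, 0.002]
wrist_force: [-1.5, -14.0, 7.5]
opening: 87.2
grasp_force: 6.8
```

Request:
step_arm(targets=[[[0.0001,0.001,0],[0,0,0],0.087],[[0,0,0],[0,0,0],0.087]])

```text
t: 5.65
position: [481.8, 24.0, 33.1]
tcp_rot: [0.737, 0.676, -0.004, 0.003]
wrist_force: [-0.9, -16.9, 7.9]
opening: 86.7
grasp_force: 7.5
```

Request:
step_arm(targets=[[[0.0001,0.001,0],[0,0,0],0.087],[[0,0,0],[0,0,0],0.087]])

```text
t: 5.82
position: [481.8, 24.0, 33.1]
tcp_rot: [0.737, 0.676, -0.005, 0.003]
wrist_force: [-1.4, -17.0, 9.8]
opening: 86.9
grasp_force: 8.7
```

Request:
step_arm(targets=[[[0.0001,0.001,0],[0,0,0],0.087],[[0.0001,0.001,0],[0,0,0],0.087],[[0.0001,0.001,0],[0,0,0],0.087],[[0.0001,0.001,0],[0,0,0],0.087],[[0,0,0],[0,0,0],0.087],[[0,0,0],[0,0,0],0.087],[[0,0,0],[0,0,0],0.087]])

```text
t: 6.4
position: [481.7, 23.8, 33.1]
tcp_rot: [0.737, 0.676, -0.007, 0.004]
wrist_force: [-1.9, -26.4, 12.7]
opening: 86.9
grasp_force: 13.2
```

```bash
python3 -c "
from h import *
unit('t2'); print(robot.sense()['moment'])"
```

```text
3706 ((-1.44976806640625, -185.38609313964844), (201.13014221191406, 137.58412170410156), 0.33329513669013977)
[[-102.4000015258789, -117.19999694824219], [-101.5999984741211, -254.8000030517578], [99.5, -253.60000610351562], [98.69999694824219, -116.0]]
[-4.72611568  0.47839024  0.78315709]
```

Request:
step_arm(targets=[[[0,-0.008,0],[0,0,0],0.087],[[-0.001,-0.015,0],[0,0,0],0.087],[[-0.001,-0.02,0],[0,0,0],0.087],[[0,0,0.04],[0,0,0],0.087],[[0,0,0.04],[0,0,0],0.087],[[0,0,0.04],[0,0,0],0.087],[[0,0,0.04],[0,0,0],0.087],[[0,0,0.04],[0,0,0],0.087],[[0,-0.03,0],[0,0,7],0.087],[[0,-0.04,0],[0,0,7],0.087]])

```text
t: 7.28
position: [482.8, -70.9, 236.2]
tcp_rot: [0.647, 0.762, 0.002, 0.003]
wrist_force: [0.7, -0.8, -1.2]
opening: 87.1
grasp_force: 0.0
```

Request:
step_arm(targets=[[[0.01,-0.039,0],[0,0,7],0.087],[[0.01,-0.039,0],[0,0,7],0.087],[[0.01,-0.039,0],[0,0,7],0.087],[[0.01,-0.039,0],[0,0,7],0.087],[[0.01,-0.039,0],[0,0,7],0.087],[[0,0,0],[0,0,7],0.087],[[0,0,0],[0,0,7],0.087],[[0,0,0],[0,0,7],0.087],[[0,0,0],[0,0,7],0.087],[[0,0,0],[0,0,0],0.087]])

```text
t: 8.12
position: [530.8, -267.9, 232.3]
tcp_rot: [0.159, 0.987, 0.0, -0.0]
wrist_force: [-0.8, 1.1, -0.8]
opening: 86.8
grasp_force: 0.0
```

```bash
python3 -c "
from h import *
unit('t3')
p=cv2.imread('pics/t3.png')[190:340,80:330]; cv2.imwrite('pics/t3c.png',cv2.resize(p,None,fx=3.2,fy=3.2,interpolation=2))
p,d=grab('scene'); cv2.imwrite('pics/s3.png',p[:,:,::-1])"
```

```text
6270 ((-1.5225448608398438, -191.93453979492188), (150.82492065429688, 200.41390991210938), 89.73361206054688)
[[-102.0999984741211, -266.8999938964844], [98.30000305175781, -267.79998779296875], [99.0, -117.0], [-101.4000015258789, -116.0999984741211]]
```

View pics/t3c.png

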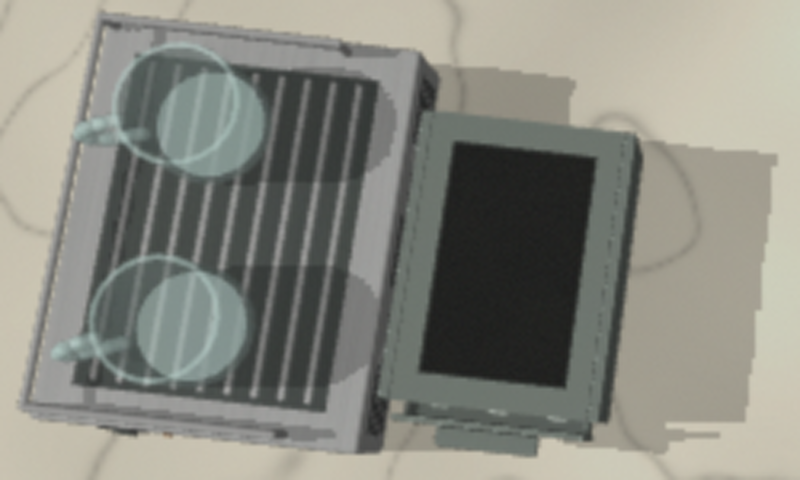

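The crop shows the unit flush along the warmer's right face, with a thin even gap at about x = 385–425 px. The measured skew is 0.3° and the gap about 7 mm. Next I grip the gauge.

Request:
step_arm(targets=[[[0.01,-0.039,0],[0,0,1.6],0.087],[[0.01,-0.039,0],[0,0,1.6],0.087],[[0,0,0],[0,0,0],0.087],[[0,0,0],[0,0,0],0.087]])

```text
t: 8.55
position: [550.1, -349.2, 231.6]
tcp_rot: [0.136, 0.991, 0.0, -0.001]
wrist_force: [-0.7, 0.4, -0.4]
opening: 87.5
grasp_force: 0.0
```

Request:
step_arm(targets=[[[0,0,-0.03],[0,0,0],0.087],[[0,0,-0.03],[0,0,0],0.087],[[0,0,-0.03],[0,0,0],0.087],[[0,0,-0.03],[0,0,0],0.087],[[0,0,0],[0,0,0],0.087],[[0,0,0],[0,0,0],0.087]])

```text
t: 9.05
position: [550.0, -344.8, 111.8]
tcp_rot: [0.132, 0.991, 0.001, -0.001]
wrist_force: [0.1, -0.2, 0.0]
opening: 87.1
grasp_force: 0.0
```

Request:
step_arm(newtons=40, targets=[[[0,0,0],[0,0,0],0.03],[[0,0,0],[0,0,0],0.005],[[0,0,0],[0,0,0],0.005],[[0,0,0],[0,0,0],0.005],[[0,0,0],[0,0,0],0.005],[[0,0,0],[0,0,0],0.005],[[0,0,0],[0,0,0],0.005],[[0,0,0],[0,0,0],0.005],[[0,0,0],[0,0,0],0.005],[[0,0,0],[0,0,0],0.005]])

```text
t: 9.88
position: [550.6, -346.4, 112.5]
tcp_rot: [0.133, 0.991, 0.0, -0.0]
wrist_force: [0.2, 0.2, -0.9]
opening: 28.6
grasp_force: 0.0
```

Request:
step_arm(targets=[[[0,0,0.01],[0,0,0],0.005],[[0,0,0.02],[0,0,0],0.005],[[0,0,0.03],[0,0,0],0.005],[[0,0,0.03],[0,0,0],0.005],[[0,0,0.03],[0,0,0],0.005],[[0,0,0.03],[0,0,0],0.005],[[0,0,0],[0,0,0],0.005]])

```text
t: 10.47
position: [554.0, -347.1, 270.4]
tcp_rot: [0.133, 0.991, -0.002, 0.006]
wrist_force: [0.5, -0.2, 0.2]
opening: 16.0
grasp_force: 39.9
```

The fingers were still closing when the lift began, so the grip may be high on the handle. Checking.

Run:
```python
from h import *
p,d=grab("scene"); s=robot.sense(); print(s["position"],s["grasp_force"],s["opening"],s["wrist_force"])
K,R,t=cam("scene")
def pr(P): 
    c=R@np.array(P,float)+t; q=K@c; return q[:2]/q[2]
x,y,z=s["position"]; tip=[x,y,z-99]; print("tip expected",pr(tip),"tcp",pr([x,y,z]),"px/100mm",pr([x,y,z+100]))
u,v=pr([x,y,z-40]).astype(int); a=p[max(0,v-75):v+75,u-90:u+110]; print(max(0,v-75),u-90)
cv2.imwrite("pics/g1.png",cv2.resize(a,None,fx=4,fy=4,interpolation=2)[:,:,::-1])
```

```text
[ 552.7252403  -346.69417103  267.24420439] 39.8772592615569 15.853505943727821 [ 0.76817884 -0.25100623 -1.35262131]
tip expected [188.55131877 284.44830692] tcp [179.26209582 245.50281812] px/100mm [168.46266478 200.22571341]
186 93
```

View pics/g1.png

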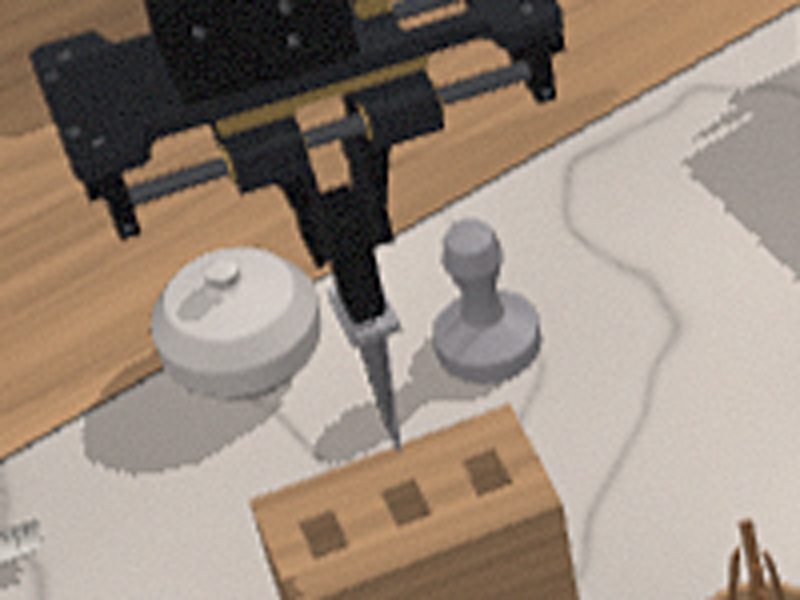

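Tip at pixel (192,298), 13 px below where it should be. The gauge hangs upright, but I hold only about the top 15 mm of the handle. I'll set it back in the slot and regrip lower.

Request:
step_arm(targets=[[[0,0,-0.02],[0,0,0],0.005],[[0,0,-0.01],[0,0,0],0.005],[[0,0,0],[0,0,0],0.005],[[0,0,0],[0,0,0],0.005],[[0,0,0],[0,0,0],0.005]])

```text
t: 10.93
position: [550.7, -346.4, 232.4]
tcp_rot: [0.133, 0.991, 0.0, -0.0]
wrist_force: [-0.4, -0.7, -1.4]
opening: 15.3
grasp_force: 39.9
```

Request:
step_arm(targets=[[[0,0,-0.015],[0,0,0],0.005],[[0,0,-0.015],[0,0,0],0.005],[[0,0,-0.015],[0,0,0],0.005],[[0,0,-0.015],[0,0,0],0.005],[[0,0,-0.01],[0,0,0],0.005],[[0,0,-0.01],[0,0,0],0.005],[[0,0,0],[0,0,0],0.005]])

```text
t: 11.52
position: [554.2, -347.3, 153.1]
tcp_rot: [0.132, 0.991, -0.0, 0.004]
wrist_force: [5.9, -2.1, -1.0]
opening: 15.3
grasp_force: 40.0
```

Request:
step_arm(targets=[[[0,0,0],[0,0,0],0.005],[[0,0,0],[0,0,0],0.005],[[0,0,-0.004],[0,0,0],0.005],[[0,0,-0.003],[0,0,0],0.005],[[0,0,0],[0,0,0],0.005],[[0,0,0],[0,0,0],0.005]])

```text
t: 12.02
position: [554.1, -347.1, 146.2]
tcp_rot: [0.132, 0.991, -0.0, 0.004]
wrist_force: [5.1, -1.6, -0.8]
opening: 15.7
grasp_force: 40.0
```

Request:
step_arm(targets=[[[0,0,0],[0,0,0],0.04],[[0,0,0],[0,0,0],0.04],[[0,0,0],[0,0,0],0.04],[[0,0,0],[0,0,0],0.04],[[0,0,0],[0,0,0],0.04],[[0,0,0],[0,0,0],0.04],[[0,0,-0.015],[0,0,0],0.04],[[0,0,-0.016],[0,0,0],0.04],[[0,0,0],[0,0,0],0.04],[[0,0,0],[0,0,0],0.04]])

```text
t: 12.85
position: [550.0, -346.2, 113.9]
tcp_rot: [0.133, 0.991, 0.0, -0.001]
wrist_force: [0.4, 0.0, -0.1]
opening: 40.0
grasp_force: 0.0
```

Run:
```python
from h import *
s=robot.sense(); print(s["position"],s["opening"],s["wrist_force"],s["tcp_rot"])
p,d=grab("scene"); K,R,t=cam("scene")
c=K@(R@np.array([551,-346,110.])+t); u,v=(c[:2]/c[2]).astype(int); print(u-60,v-60)
cv2.imwrite("pics/g2.png",cv2.resize(p[v-60:v+60,u-60:u+60],None,fx=4,fy=4,interpolation=2)[:,:,::-1])
```

```text
[ 550.01357057 -346.24761429  113.90541218] 39.99413079866869 [ 0.41054789  0.01847342 -0.12977529] [ 1.32617004e-01  9.91166784e-01  4.28182913e-04 -9.76093851e-04]
133 244
```

View pics/g2.png

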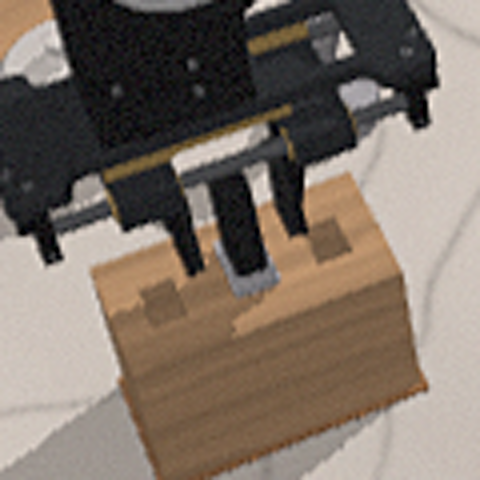

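The gauge is seated again, collar on the block at crop (248,275), with the fingers on either side of the handle. I'll go 3 mm lower, close fully, and lift only after confirming the grip.

Request:
step_arm(newtons=50, targets=[[[0,0,-0.003],[0,0,0],0.04],[[0,0,0],[0,0,0],0.005],[[0,0,0],[0,0,0],0.005],[[0,0,0],[0,0,0],0.005],[[0,0,0],[0,0,0],0.005],[[0,0,0],[0,0,0],0.005],[[0,0,0],[0,0,0],0.005],[[0,0,0],[0,0,0],0.005],[[0,0,0],[0,0,0],0.005],[[0,0,0],[0,0,0],0.005]])

```text
t: 13.73
position: [550.8, -346.5, 111.8]
tcp_rot: [0.133, 0.991, -0.0, 0.0]
wrist_force: [0.9, 0.3, 2.6]
opening: 15.9
grasp_force: 50.0
```

Request:
step_arm(targets=[[[0,0,0.02],[0,0,0],0.005],[[0,0,0.035],[0,0,0],0.005],[[0,0,0.035],[0,0,0],0.005],[[0,0,0.035],[0,0,0],0.005],[[0,0,0.025],[0,0,0],0.005],[[0,0,0],[0,0,0],0.005],[[-0.0045,0.025,0],[0,0,1],0.005],[[-0.0045,0.035,0],[0,0,1],0.005],[[-0.0045,0.035,0],[0,0,1],0.005],[[-0.0045,0.035,0],[0,0,1],0.005]])

```text
t: 14.57
position: [531.6, -215.1, 260.4]
tcp_rot: [0.098, 0.995, 0.0, -0.001]
wrist_force: [-0.0, 0.6, -0.1]
opening: 15.8
grasp_force: 50.0
```

Request:
step_arm(targets=[[[-0.0045,0.035,0],[0,0,1],0.005],[[-0.0045,0.035,0],[0,0,1],0.005],[[-0.0045,0.035,0],[0,0,1],0.005],[[-0.0045,0.035,0],[0,0,1],0.005],[[-0.0045,0.035,0],[0,0,1],0.005],[[-0.0045,0.035,0],[0,0,1],0.005],[[-0.0045,0.035,0],[0,0,0.4],0.005],[[-0.0045,0.035,0],[0,0,0],0.005],[[-0.0045,0.035,0],[0,0,0],0.005],[[-0.0045,0.035,0],[0,0,0],0.005]])

```text
t: 15.4
position: [486.7, 134.7, 260.8]
tcp_rot: [0.042, 0.999, -0.0, -0.0]
wrist_force: [0.9, -1.2, -0.3]
opening: 15.5
grasp_force: 50.0
```

Request:
step_arm(targets=[[[-0.001,0.03,0],[0,0,0],0.005],[[0,0.026,0],[0,0,0],0.005],[[0,0,0],[0,0,0],0.005],[[0,0,0],[0,0,0],0.005],[[0,0,0],[0,0,0],0.005],[[0,0,0],[0,0,0],0.005]])

```text
t: 15.9
position: [486.9, 187.8, 260.9]
tcp_rot: [0.043, 0.999, -0.001, -0.0]
wrist_force: [0.2, -0.5, -0.3]
opening: 15.9
grasp_force: 50.0
```

Run:
```python
from h import *
from scipy.spatial.transform import Rotation as Ro
s=robot.sense(); print(s["position"],s["opening"],s["wrist_force"],Ro.from_quat(s["tcp_rot"]).as_matrix().round(4).tolist())
K,R,t=cam("scene"); x,y,z=s["position"]
def pr(P): 
    q=K@(R@np.array(P,float)+t); return q[:2]/q[2]
print("tip exp",pr([x,y,z-99.4]),"root",pr([x,y,z-19.4]))
p,d=grab("scene"); u,v=pr([x,y,z-60]).astype(int); print(u-80,v-60)
cv2.imwrite("pics/g3.png",cv2.resize(p[v-60:v+60,u-80:u+80],None,fx=5,fy=5,interpolation=2)[:,:,::-1])
```

```text
[486.89147834 187.75076649 260.91590834] 15.899991782171625 [ 0.18562614 -0.45736831 -0.28735195] [[-0.9962, 0.0868, -0.0009], [0.0868, 0.9962, -0.0012], [0.0008, -0.0013, -1.0]]
tip exp [371.77351852 149.37090277] root [373.9420875  119.39808626]
292 74
```

View pics/g3.png

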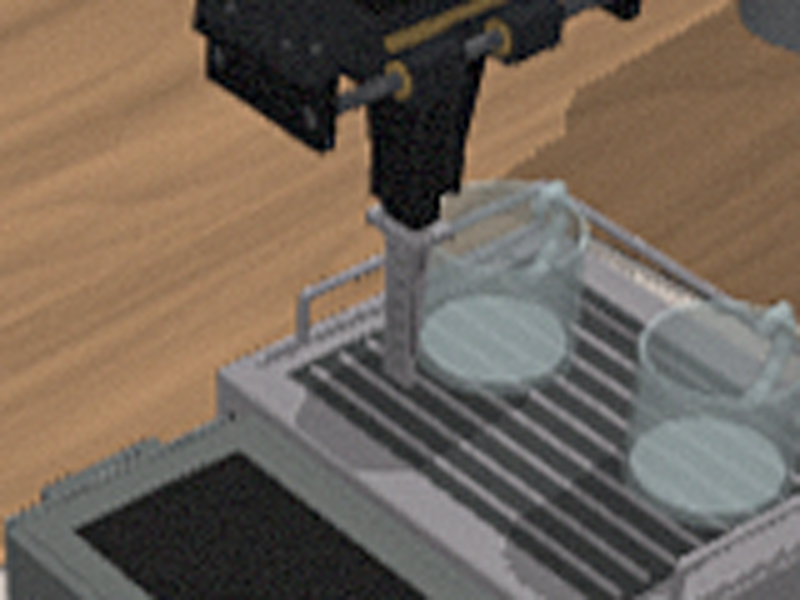

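The gauge hangs upright with its tip at pixel (372,150), 1 px from where it should be. I'll lower it to just above the gap and check it in the camera.

Request:
step_arm(targets=[[[0,0.001,-0.02],[0,0,0],0.005],[[0,0.001,-0.02],[0,0,0],0.005],[[0,0,-0.015],[0,0,0],0.005],[[0,0,-0.01],[0,0,0],0.005],[[0,0,0],[0,0,0],0.005],[[0,0,0],[0,0,0],0.005],[[0,0,0],[0,0,0],0.005]])

```text
t: 16.53
position: [487.4, 191.6, 197.5]
tcp_rot: [0.043, 0.999, 0.0, 0.001]
wrist_force: [-0.0, -0.9, -1.0]
opening: 15.5
grasp_force: 50.0
```

Run:
```python
from h import *
s=robot.sense(); print(s["position"],s["wrist_force"])
K,R,t=cam("scene"); x,y,z=s["position"]
def pr(P): 
    q=K@(R@np.array(P,float)+t); return q[:2]/q[2]
print("tip exp",pr([x,y,z-99.4]),"gap face top",pr([487.3,193.4,85]),"unit edge",pr([486.8,186.5,85]))
u,v=pr([x,y,z-85]).astype(int); u-=40;v-=30
for k in range(3):
    p,d=grab("scene"); a=p.astype(float) if k==0 else a+p
a=(a/3)[v:v+60,u:u+80].astype(np.uint8); print(u,v)
cv2.imwrite("pics/g4.png",cv2.resize(a,None,fx=10,fy=10,interpolation=2)[:,:,::-1])
```

```text
[487.40795511 191.6058777  197.49820303] [-0.03470796 -0.85882866 -0.96323952]
tip exp [371.48983617 170.8272779 ] gap face top [371.66439528 174.8616491 ] unit edge [369.46081136 176.01032582]
331 135
```

View pics/g4.png

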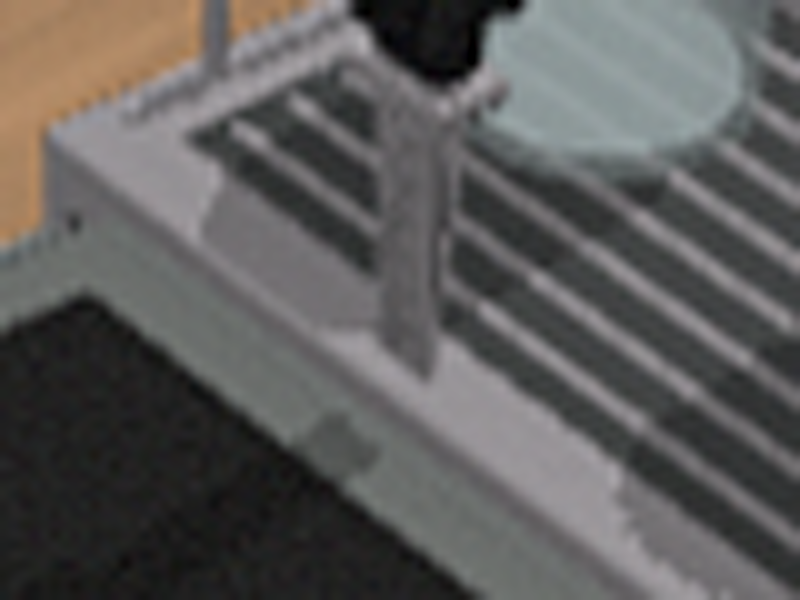

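Request:
step_arm(targets=[[[0,-0.0018,0],[0,0,0],0.005],[[0,0,0],[0,0,0],0.005],[[0,0,0],[0,0,0],0.005],[[0,0,0],[0,0,0],0.005]])

```text
t: 17.02
position: [486.7, 189.7, 196.7]
tcp_rot: [0.042, 0.999, 0.0, 0.0]
wrist_force: [0.1, 0.2, -0.8]
opening: 15.9
grasp_force: 50.0
```

Request:
step_arm(targets=[[[0,0,-0.006],[0,0,0],0.005],[[0,0,-0.005],[0,0,0],0.005],[[0,0,-0.004],[0,0,0],0.005],[[0,0,-0.003],[0,0,0],0.005],[[0,0,0],[0,0,0],0.005],[[0,0,0],[0,0,0],0.005]])

```text
t: 17.52
position: [486.6, 189.8, 178.3]
tcp_rot: [0.042, 0.999, 0.0, -0.0]
wrist_force: [-0.1, -0.6, -0.8]
opening: 15.7
grasp_force: 50.0
```

Request:
step_arm(targets=[[[0,0,-0.003],[0,0,0],0.005],[[0,0,-0.003],[0,0,0],0.005],[[0,0,-0.003],[0,0,0],0.005],[[0,0,-0.003],[0,0,0],0.005],[[0,0,0],[0,0,0],0.005],[[0,0,0],[0,0,0],0.005]])

```text
t: 18.02
position: [486.6, 189.7, 166.3]
tcp_rot: [0.042, 0.999, -0.0, -0.0]
wrist_force: [0.7, -0.3, -0.6]
opening: 15.7
grasp_force: 50.0
```

Request:
step_arm(targets=[[[0,0,-0.003],[0,0,0],0.005],[[0,0,-0.003],[0,0,0],0.005],[[0,0,0],[0,0,0],0.005],[[0,0,0],[0,0,0],0.005]])

```text
t: 18.35
position: [486.6, 189.7, 160.3]
tcp_rot: [0.042, 0.999, -0.0, -0.0]
wrist_force: [0.7, 0.1, -0.7]
opening: 15.8
grasp_force: 50.0
```

Request:
step_arm(targets=[[[0,0,-0.002],[0,0,0],0.005],[[0,0,-0.002],[0,0,0],0.005],[[0,0,0],[0,0,0],0.005],[[0,0,0],[0,0,0],0.005]])

```text
t: 18.68
position: [486.6, 189.7, 156.4]
tcp_rot: [0.042, 0.999, -0.0, -0.0]
wrist_force: [-0.5, -0.7, -1.2]
opening: 15.5
grasp_force: 50.0
```

Request:
step_arm(targets=[[[0,0,-0.002],[0,0,0],0.005],[[0,0,-0.002],[0,0,0],0.005],[[0,0,0],[0,0,0],0.005],[[0,0,0],[0,0,0],0.005]])

```text
t: 19.02
position: [486.6, 189.7, 152.4]
tcp_rot: [0.042, 0.999, -0.0, -0.0]
wrist_force: [-0.1, -0.1, -1.4]
opening: 15.9
grasp_force: 50.0
```

Request:
step_arm(targets=[[[0,0,-0.002],[0,0,0],0.005],[[0,0,-0.001],[0,0,0],0.005],[[0,0,0],[0,0,0],0.005],[[0,0,0],[0,0,0],0.005]])

```text
t: 19.35
position: [486.6, 189.7, 149.5]
tcp_rot: [0.042, 0.999, -0.0, -0.0]
wrist_force: [-0.2, -0.5, -0.8]
opening: 15.6
grasp_force: 50.0
```

Request:
step_arm(targets=[[[0,0,-0.001],[0,0,0],0.005],[[0,0,-0.001],[0,0,0],0.005],[[0,0,0],[0,0,0],0.005],[[0,0,0],[0,0,0],0.005]])

```text
t: 19.68
position: [486.6, 189.6, 147.5]
tcp_rot: [0.042, 0.999, -0.0, -0.0]
wrist_force: [0.4, -0.3, -1.0]
opening: 15.5
grasp_force: 50.0
```

Request:
step_arm(targets=[[[0,0,-0.001],[0,0,0],0.005],[[0,0,-0.001],[0,0,0],0.005],[[0,0,0],[0,0,0],0.005],[[0,0,0],[0,0,0],0.005]])

```text
t: 20.02
position: [486.7, 189.5, 145.4]
tcp_rot: [0.042, 0.999, -0.0, -0.0]
wrist_force: [0.3, -0.5, -0.7]
opening: 15.7
grasp_force: 50.0
```

Request:
step_arm(targets=[[[0,0,-0.001],[0,0,0],0.005],[[0,0,-0.001],[0,0,0],0.005],[[0,0,0],[0,0,0],0.005],[[0,0,0],[0,0,0],0.005]])

```text
t: 20.35
position: [486.7, 189.5, 143.4]
tcp_rot: [0.042, 0.999, -0.0, -0.0]
wrist_force: [0.6, -0.5, -1.2]
opening: 15.8
grasp_force: 50.0
```

Request:
step_arm(targets=[[[0,0,-0.001],[0,0,0],0.005],[[0,0,-0.001],[0,0,0],0.005],[[0,0,0],[0,0,0],0.005],[[0,0,0],[0,0,0],0.005]])

```text
t: 20.68
position: [486.7, 189.4, 141.5]
tcp_rot: [0.042, 0.999, -0.0, -0.0]
wrist_force: [1.5, -3.0, -0.4]
opening: 15.9
grasp_force: 50.0
```

Request:
step_arm(targets=[[[0,0,-0.001],[0,0,0],0.005],[[0,0,-0.001],[0,0,0],0.005],[[0,0,0],[0,0,0],0.005],[[0,0,0],[0,0,0],0.005]])

```text
t: 21.02
position: [486.9, 189.4, 140.0]
tcp_rot: [0.042, 0.999, -0.0, 0.0]
wrist_force: [-0.8, -4.4, 4.9]
opening: 15.4
grasp_force: 50.0
```

Request:
step_arm(targets=[[[0,0,-0.001],[0,0,0],0.005],[[0,0,-0.001],[0,0,0],0.005],[[0,0,0],[0,0,0],0.005],[[0,0,0],[0,0,0],0.005]])

```text
t: 21.35
position: [487.2, 189.5, 138.9]
tcp_rot: [0.042, 0.999, -0.001, 0.001]
wrist_force: [-2.2, -5.0, 11.6]
opening: 15.6
grasp_force: 50.0
```

Request:
step_arm(targets=[[[0,-0.0005,0.0005],[0,0,0],0.005],[[0,0,0],[0,0,0],0.005],[[0,0,0],[0,0,0],0.005],[[0,0,0],[0,0,0],0.005],[[0,0,0],[0,0,0],0.005],[[0,0,0],[0,0,0],0.005]])

```text
t: 21.85
position: [487.2, 189.3, 139.0]
tcp_rot: [0.042, 0.999, -0.0, 0.001]
wrist_force: [-1.8, -4.0, 8.1]
opening: 15.7
grasp_force: 50.0
```

Request:
step_arm(targets=[[[0,-0.0008,0.0003],[0,0,0],0.005],[[0,0,0],[0,0,0],0.005],[[0,0,0],[0,0,0],0.005],[[0,0,0],[0,0,0],0.005],[[0,0,0],[0,0,0],0.005],[[0,0,0],[0,0,0],0.005]])

```text
t: 22.35
position: [487.1, 189.2, 139.0]
tcp_rot: [0.042, 0.999, 0.001, 0.001]
wrist_force: [-0.3, -1.8, 5.6]
opening: 15.7
grasp_force: 50.0
```

Run:
```python
from h import *
F=[]
for k in range(8):
    p,d=grab("top"); s=robot.sense(); F.append(np.r_[s["wrist_force"],s["moment"]])
print(np.mean(F,0).round(2),np.std(F,0).round(2),s["position"],s["t"])
unit("t5")
```

```text
[-0.38 -1.75  5.49 -0.45  0.02  0.01] [0.47 0.22 0.46 0.02 0.02 0.01] [487.13565026 189.2243145  138.97420681] 22.75
3380 ((0.38726806640625, -192.26699829101562), (149.6610870361328, 196.60491943359375), 89.88320922851562)
[[-98.0999984741211, -266.8999938964844], [98.5, -267.29998779296875], [98.80000305175781, -117.5999984741211], [-97.80000305175781, -117.19999694824219]]
```

The unit is still against the bumpers. The readings are steady at about 6 N vertical and under 2 N side imbalance, so both faces carry a moderate load. Handing in.

```bash
python3 -c "
from bench import order
print(order.finish_job())"
```

```text
the job is handed in; nothing more can be done
None
```

I handed the job in with the drawer unit against both bumpers and the gauge held upright in the gap, midway between them. Its tip is about 45 mm below the top edges (gap about 7.6 mm), dragging lightly on both sides. The hand-in returned no verdict.

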